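# Dock a battery pack and bolt it in

## Task

Slide the battery pack into the sloped dock, contact end first, from the open upper end of its track, down until it is fully home against the stop. Then push the keeper bolt all the way across behind it, let go, and leave the other things on the bench where they are.

Things in the scene. Friction and masses are not known exactly. Their poses are not given: they have to be found in the camera images.
- dock: Fixed sheet-metal dock, footprint 205 x 130 mm, about 165 mm high, carrying the sloped track; place and yaw vary, left or right of the robot's centre line. Origin on the bench under the middle of the foot; x level, towards the high (open) end of the track, z up.
- track: Channel on the dock, sloping 30 degrees, high end away from the robot. Origin on the floor's centre line, 85 mm above the bench; x up the slope, y left, z off the slope. Side walls (inner faces y = +-32 mm, outer +-44) from x = -105 (face of the end stop) to +5 (open end) carry inward lips: underside 10.5, top 16.5 mm above the floor, 50 mm free between them.
- mouth (a point): Middle of the open upper end of the channel, on its floor (x = +5 mm of track). Above it the bare floor goes on as a run-in, 88 mm wide, to x = +90. The keeper bolt's rail stands left of the run-in: y = 52 to 160, x = 4 to 26, up to z = 30 mm of track (the knob higher).
- pack: Loose battery pack, grey and black, 110 x 60 x 75 mm, 0.28 to 0.5 kg, standing on its foot. Origin at the centre of its underside, nose to -x, z up. Foot: flange 60 mm wide, 8 thick (first 10 mm at the nose 54 wide, 6 thick). Body above: 44 mm wide (y), x = -43 to +55 up to z = 58, x = -25 to +55 up to z = 75. Home: origin at x = -50, y = 0, z = 0 of track, axes parallel.
- pack_nose (a point): Middle of the nose (contact) end of the pack, the end with three upright brass contacts and the stepped-back top, at its underside, 55 mm from the pack's origin towards its -x; the end that enters the track first, and at x = -105 mm of track when home.
- keeper (a joint): Steel slide bolt, 12 x 100 x 10 mm, at the open end of the track: 0 m drawn back on the left (+y of the track), 0.06 m fully across behind the pack. Starts at 0 to 0.012, slides along -y of the track with about 1.5 N of friction, stays where left. Drawn back, its tip is at y = 38 to 50 mm of the track, 19 to 30 mm above the floor.
- keeper_knob (a point): Middle of the bolt's upright round black knob, 16 mm in diameter, 32 mm tall (30 to 62 mm above the channel floor); at x = 15, y = 135, z = 45 mm of track when the joint is 0, y = 75 when fully across. It can be pushed from its outer (+y) side.
- tape_measure: Bystander: the tape measure, 37x81x62 mm, loose; origin at the centre of its underside. Leave it in place.
- bit_case: Bystander: the small grey case, 55x74x38 mm, loose; origin at the centre of its underside. Leave it in place.
- marker_black: Bystander: the marker with the black cap, 15x136x16 mm, loose; origin at the centre of its underside. Leave it in place.
- spanner_17: Bystander: the loose spanner, 34x196x8 mm, loose; origin at the centre of its underside. Leave it in place.
- mallet: Bystander: the mallet, 95x239x58 mm, loose; origin at the centre of its underside. Leave it in place.
Things that resemble listed ones, but are neither listed nor needed, are in the scene too. Leave any blue look-alike of the pack alone.

How it is judged:
By the outcome, as a careful person would: the job done as asked, in the order asked, and still so for the second after the job is handed in, with the robot touching nothing.
It also fails if it takes over 58 s, if anything falls off the work surface, if the arm or the gripper's body presses on something with over 40 N, if the wrist force passes 120 N, or if a joint passes its speed limit or range.

## Robot

A 6-joint arm with a two-finger parallel gripper is mounted at the origin on the work surface; the furniture and walls round the work are solid. World frame = base frame: x ahead of the robot, y to its left, z up, the work surface at z = 0. Lengths are in mm, angles in rad, forces in N, time in s.
With the tool pointing down it reaches from about 275 to 1000 mm from the base axis. Payload 8.4 kg.
Tool frame: the origin (TCP) lies midway between the tips of the shut fingers; the grasp point (between the pads) lies 19 mm behind it; y points along the fingers, z is the direction in which the jaws open and shut, and the axes are right-handed (so a half turn about y gives the same grasp; the last joint's range is limited). The gripper opens to 85 mm and grips with 20 to 120 N. Pads are 22 mm wide; open, the fingers measure 114 mm over their backs; the gripper's body (76 mm by 85 mm) begins 54 mm behind the grasp point. The pads swing forward as they close: fully open they stand 13 mm farther back than shut.
Start: joints at [1.193, 0.353, 1.633, -0, 1.155, -0.002], TCP at [229.384, 581.387, 231.281] pointing down, gripper open.
Joint ranges: [-2.63, 2.63], [-0.92, 2.1], [0.06, 2.66], [-1.3, 4.44], [0, 2.69], [-3.02, 3.02]. Speed limits (rad/s): [2.22, 2.22, 2.79, 3.14, 3.14, 3.14].

## Interface

Orientations are given as [roll, pitch, yaw] about the fixed x, y, z axes, in that order (R = Rz(yaw) Ry(pitch) Rx(roll)).
In Python, from rig import r, imaging gives the robot as it stands. The module is installed in compiled form; this text tells all that it offers.
- The arm moves only by the tool send_rows, never from a script. Its argument "series" is a list of rows, each a list of 6 numbers: the shift along the tool's x, y, z in m, then the turn, a rotation vector about the tool's x, y, z in degrees. In form: [[dx, dy, dz, ax, ay, az], ...]. A call has 1 to 8 rows; each row shifts and turns the commanded pose from where the row before left it, along the tool's axes as they then stand; what a row does not reach is not made up. A row lasts 1/10 s, in which the tool goes at most 50 mm and 8.59 degrees, less where a joint would pass 70% of its speed; a pose out of reach is approached as far as the arm can. A call is refused whole if a number of a shift passes 0.05 or a number of a turn 8.59, either way. A call with a gripper value outside its range is refused whole. "gripper" is the opening, from 0 (shut) to 1 (fully open), set as the call begins (left out, the last holds). The fingers move at their own pace and stop on an object; "squeeze" is the grip in N (left out, the last holds). Time passes only in rows, so rows that do not move let the fingers close. It gives the time, the measured TCP pose, the force and the opening at its end, in the units of the state.
- r.sense(): the state, without advancing time (a new reading comes with each control period).
- imaging.grab_frame(name): name is "scene" or "top" or "wrist"; returns a dict with "frame" (384x512x3 uint8, red, green, blue), "depth" (384x512 float32, mm along the optical axis (not along the pixel's ray), 0 where there is no reading), "intrinsics" (3x3 intrinsics, pixels), "origin" and "rotation" of the camera in the world. Camera axes: x right, y down, z forward; pixel columns grow to the right and rows downward; lengths in mm; the calibration is good to about 2 mm. A picture is of the moment at which its call begins.
- r.sign_off(): hands the job in, once; it reports no verdict.
The state is a dict: "clock": time; "qpos": joint angles; "qvel": joint speeds; "joint_efforts": joint torques, N m; "eef_pos": TCP position; "tcp_rot": TCP orientation; "contact_force": force on the tool from outside, world axes, zero at the start; "wrist_torque": the same for the moment, N m; "opening": opening from 0.0 (shut) to 1.0 (fully open).
Only numpy, scipy, OpenCV 4.12 (cv2) and the standard library are available. Lean on these libraries where they do the work, as an engineer would, in place of code of your own. Each camera call takes 0.05 s, during which the arm holds its last target.

## Working session

There is one attempt and no reset: what is moved stays moved. The work goes in short steps, Python scripts to look and compute and a tool call to move; the robot and the scene stay as the last step left them, time stands still between calls to the robot, and variables do not carry over. Pictures are saved under pics/ and viewed, and the job is handed in when it is done.

Besides the shell and the picture viewer there is one more tool, called after "Emit:" as name([rows], argument=value, ...), one row to a line, values as JSON. send_rows: Moves the arm, as the interface text tells. Its arguments: {"type":"object","properties":{"series":{"type":"array","items":{"type":"array","items":{"type":"number"}}},"gripper":{"type":"number"},"squeeze":{"type":"number"}},"required":["series"]}

```bash
mkdir -p pics; ls
python3 - <<'E'
from rig import r, imaging
import cv2,pickle
print(r.sense())
d={}
for n in ["scene","top","wrist"]:
    f=imaging.grab_frame(n); d[n]=f
    cv2.imwrite(f"pics/{n}0.png",cv2.cvtColor(f["frame"],cv2.COLOR_RGB2BGR))
    print(n,f["intrinsics"],f["origin"],f["rotation"])
pickle.dump(d,open("f0.pkl","wb"))
E
```

```text
pics
{'clock': 0.0, 'qpos': array([ 1.19260341e+00,  3.53672886e-01,  1.63415669e+00, -6.60819296e-06,
        1.15517478e+00, -2.38097743e-03]), 'qvel': array([ 0.00063479, -0.00100857,  0.00037548,  0.00072143,  0.00101983,
       -0.00050102]), 'joint_efforts': array([ 1.27716172e-03, -6.05256128e+01, -3.42072451e+01, -8.21924050e-05,
        9.31377697e-03, -4.74003940e-06]), 'eef_pos': array([229.20512943, 580.93633372, 230.53657148]), 'tcp_rot': array([-1.57220804e+00, -2.68058030e-06, -3.75809261e-01]), 'contact_force': array([ 0.25932739, -0.38717235, -0.35488388]), 'wrist_torque': array([-0.0044642 ,  0.01950353,  0.04058573]), 'opening': 1.00393299870088}
scene [[382.05974289   0.         260.73482287]
 [  0.         382.05974289 195.80926578]
 [  0.           0.           1.        ]] [ 388.99717279  663.90023522 1033.68685409] [-2.46674844 -0.0142954  -2.87581707]
top [[411.17610826   0.         252.54234037]
 [  0.         411.17610826 193.94490318]
 [  0.           0.           1.        ]] [ 441.79188685  -63.04163059 1425.68973179] [-3.04229197  0.01612968 -1.5901807 ]
wrist [[298.57106506   0.         257.94164716]
 [  0.         298.57106506 184.85118367]
 [  0.           0.           1.        ]] [166.78864957 604.94898839 372.86478947] [2.87037692e+00 1.08226893e-03 1.19572287e+00]
```

View pics/scene0.png

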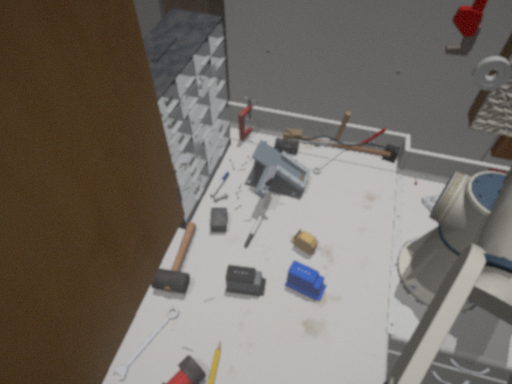

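View pics/top0.png

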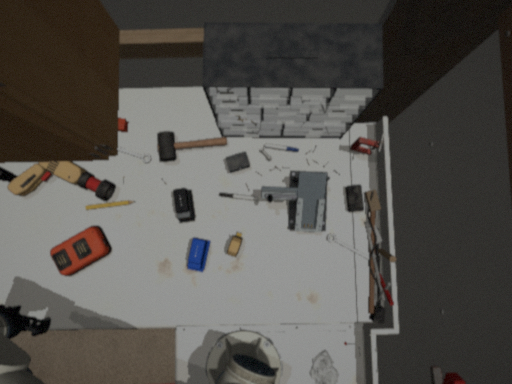

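View pics/wrist0.png

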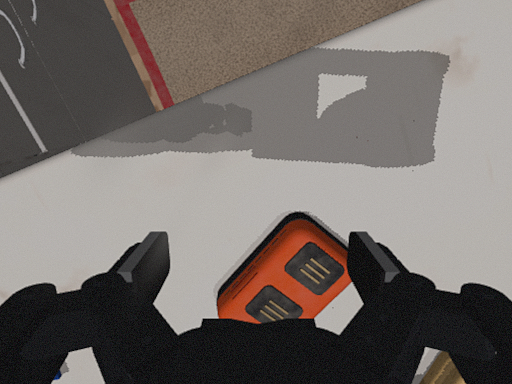

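```bash
cat > h.py <<'E'
import numpy as np,cv2,pickle
from scipy.spatial.transform import Rotation as R
def rot(e): return R.from_euler('xyz',e).as_matrix()
def cloud(f):
    d=f["depth"];K=f["intrinsics"];v,u=np.mgrid[:d.shape[0],:d.shape[1]]
    P=np.stack([(u-K[0,2])/K[0,0]*d,(v-K[1,2])/K[1,1]*d,d],-1)
    W=P@rot(f["rotation"]).T+f["origin"]; W[d==0]=np.nan
    return W
def proj(f,p):
    q=(np.atleast_2d(p)-f["origin"])@rot(f["rotation"]);K=f["intrinsics"]
    return q[:,:2]/q[:,2:]*[K[0,0],K[1,1]]+K[:2,2]
def crop(f,name,u0,v0,u1,v1,s):
    im=cv2.cvtColor(f["frame"],cv2.COLOR_RGB2BGR)[v0:v1,u0:u1]
    cv2.imwrite(name,cv2.resize(im,None,fx=s,fy=s,interpolation=cv2.INTER_CUBIC))
E
python3 - <<'E'
from h import *
d=pickle.load(open("f0.pkl","rb"))
crop(d["top"],"pics/topc.png",150,120,350,270,4)
crop(d["scene"],"pics/scenec.png",180,120,340,310,3)
W=cloud(d["top"])
for (u,v) in [(183,205),(183,195),(188,215),(300,200),(320,180),(320,220),(300,225),(230,270),(150,240),(310,175),(265,193),(275,195),(285,195)]:
    print(u,v,W[v,u].round(1))
W=cloud(d["scene"])
for (u,v) in [(240,275),(232,285),(260,285),(260,180),(290,180),(270,160),(240,310)]:
    print('s',u,v,W[v,u].round(1))
E
```

```text
183 205 [544.9 186.5  74.9]
183 195 [578.1 186.3  75.1]
188 215 [512.5 173.2  56.8]
300 200 [ 551.3 -196.9  101.8]
320 180 [ 612.9 -261.2  117.2]
320 220 [ 486.8 -264.5   64.1]
300 225 [ 471.9 -199.3   52.7]
230 270 [324.3  39.4   1. ]
150 240 [431.6 316.2  -4.3]
310 175 [ 628.5 -228.7  125.9]
265 193 [575.1 -84.4 114.2]
275 195 [ 567.7 -116.1  117.1]
285 195 [ 566.8 -147.9  119.8]
s 240 275 [559.  204.8  74.2]
s 232 285 [579.1 220.2  31.5]
s 260 285 [502.7 199.6  33.1]
s 260 180 [ 591.4 -121.5  102. ]
s 290 180 [ 502.7 -182.4   62.7]
s 270 160 [ 583.1 -219.5   99.4]
s 240 310 [540.8 271.1  -2.3]
```

View pics/topc.png

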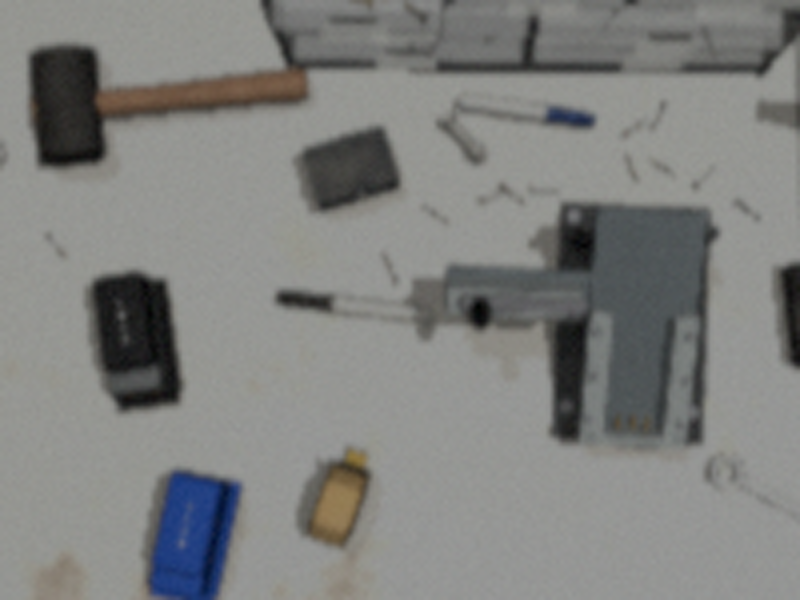

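View pics/scenec.png

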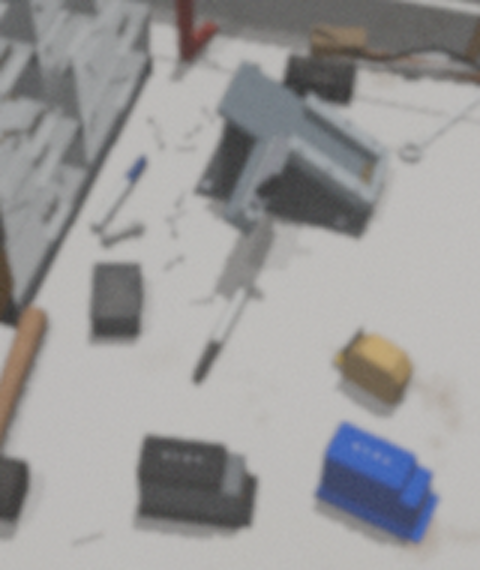

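Run:
```python
from h import *
d=pickle.load(open("f0.pkl","rb"))
for n in ["top","scene"]:
    W=cloud(d[n])
    # bench check
    m=(W[...,0]>380)&(W[...,0]<450)&(W[...,1]>-100)&(W[...,1]<0); print(n,'bench z',np.nanmedian(W[m][:,2]),m.sum())
    m=(abs(W[...,0]-550)<90)&(abs(W[...,1]-190)<70)&(W[...,2]>69)&(W[...,2]<82)
    P=W[m]; print(' top pts',len(P),P[:,2].mean(),cv2.minAreaRect(P[:,:2].astype(np.float32)),P.mean(0))
    m=(abs(W[...,0]-550)<100)&(abs(W[...,1]-190)<70)&(W[...,2]>52)&(W[...,2]<62)
    P=W[m]; print(' step',len(P),P.mean(0),cv2.minAreaRect(P[:,:2].astype(np.float32)))
    # track floor plane
    m=(W[...,0]>560)&(W[...,0]<625)&(W[...,1]>-265)&(W[...,1]<-200)&(W[...,2]>60)
    P=W[m]; c=np.median(P,0)
    for _ in range(4):
        u,s,vt=np.linalg.svd(P-P.mean(0)); nrm=vt[2]*np.sign(vt[2][2]); 
        r_=(P-P.mean(0))@nrm; P=P[abs(r_)<max(2,2*r_.std())]
    c=P.mean(0); print(' plane n',nrm,'tilt',np.degrees(np.arccos(nrm[2])),'yaw(of -n xy)',np.degrees(np.arctan2(-nrm[1],-nrm[0])),'c',c,len(P),r_.std())
    # inlier region over dock
    m=(abs(W[...,0]-540)<150)&(W[...,1]>-310)&(W[...,1]<-150)
    dist=(W-c)@nrm; mm=m&(abs(dist)<4)
    im=(mm*255).astype(np.uint8); ys,xs=np.where(mm)
    P=W[mm]; print(' floor inl',len(P),P.min(0),P.max(0))
```

```text
top bench z 0.5566681859265827 603
 top pts 309 75.18868918347098 ((563.8795166015625, 195.27423095703125), (79.3258056640625, 44.79227828979492), 9.239326477050781) [563.25480625 194.66603879  75.18868918]
 step 73 [521.15661598 186.84809859  57.24291945] ((553.3336181640625, 193.71644592285156), (95.0004653930664, 44.067848205566406), 7.289318084716797)
 plane n [-0.50667474  0.02652504  0.86172915] tilt 30.48870995916384 yaw(of -n xy) -2.996768528592002 c [ 592.56680712 -232.45384755  105.0776186 ] 382 1.9258660695809349
 floor inl 1286 [ 396.35461363 -309.22146968   -7.80303936] [ 641.37463483 -151.17903084  134.68207721]
scene bench z 0.6494697220289254 371
 top pts 412 75.10376123026836 ((561.7412719726562, 196.05474853515625), (80.07300567626953, 45.36294174194336), 8.070752143859863) [561.16664468 198.55087183  75.10376123]
 step 144 [527.88915818 200.61012249  57.46042078] ((552.1103515625, 199.1547088623047), (98.8166732788086, 43.0777473449707), 11.693915367126465)
 plane n [-0.49717063  0.02482294  0.86729764] tilt 29.853889992929265 yaw(of -n xy) -2.8583133671572556 c [ 592.34542074 -233.48414657  105.57566649] 262 1.5863198433270773
 floor inl 992 [ 394.68197447 -309.79495148   -5.0369399 ] [ 639.08501322 -150.5043916   133.10651639]
```

```bash
cat >> h.py <<'E'
def pose(s):
    return np.array(s["eef_pos"]),rot(s["tcp_rot"])
def rows(p0,R0,p1,R1,n):
    w=R.from_matrix(R0.T@R1).as_rotvec(); S=np.zeros((3,3))
    for k in range(n): S+=R.from_rotvec(w*k/n).as_matrix()
    d=np.linalg.solve(S,R0.T@(p1-p0))
    print(n,'x',[float(x) for x in np.round(d/1000,4)]+[float(x) for x in np.round(np.degrees(w)/n,2)])
def down(yaw): return R.from_euler('xyz',[-np.pi/2,0,yaw]).as_matrix()
E
python3 - <<'E'
from h import *
from rig import r
p,Q=pose(r.sense())
for n in (12,16,20): rows(p,Q,np.array([535,192,230.]),down(np.radians(9)),n)
E
```

```text
12 x [0.0299, 0.0001, -0.0291, 0.0, -2.54, -0.0]
16 x [0.0223, 0.0001, -0.022, 0.0, -1.91, -0.0]
20 x [0.0178, 0.0, -0.0176, 0.0, -1.53, -0.0]
```

Emit:
send_rows([
  [0.0223,0,-0.022,0,-1.91,0],
  [0.0223,0,-0.022,0,-1.91,0],
  [0.0223,0,-0.022,0,-1.91,0],
  [0.0223,0,-0.022,0,-1.91,0],
  [0.0223,0,-0.022,0,-1.91,0],
  [0.0223,0,-0.022,0,-1.91,0],
  [0.0223,0,-0.022,0,-1.91,0],
  [0.0223,0,-0.022,0,-1.91,0],
], gripper=1)

```text
clock: 0.95
eef_pos: [356.7, 364.9, 231.1]
tcp_rot: [-1.571, 0.0, -0.108]
contact_force: [-0.7, 0.5, 0.1]
opening: 1.001
```

Emit:
send_rows([
  [0.0223,0,-0.022,0,-1.91,0],
  [0.0223,0,-0.022,0,-1.91,0],
  [0.0223,0,-0.022,0,-1.91,0],
  [0.0223,0,-0.022,0,-1.91,0],
  [0.0223,0,-0.022,0,-1.91,0],
  [0.0223,0,-0.022,0,-1.91,0],
  [0.0223,0,-0.022,0,-1.91,0],
  [0.0223,0,-0.022,0,-1.91,0],
])

```text
clock: 1.75
eef_pos: [536.3, 191.0, 231.1]
tcp_rot: [-1.571, 0.0, 0.159]
contact_force: [0.4, -0.2, -0.1]
opening: 1.002
```

Run:
```python
from h import *
from rig import r,imaging
s=r.sense();print(s["clock"],s["eef_pos"],s["tcp_rot"],s["qpos"])
f=imaging.grab_frame("wrist");pickle.dump(f,open("w1.pkl","wb"));crop(f,"pics/w1.png",0,0,512,384,1.5)
W=cloud(f)
m=(abs(W[...,0]-550)<100)&(abs(W[...,1]-190)<80)
for a,b in ((69,82),(53,62),(4,12)):
    P=W[m&(W[...,2]>a)&(W[...,2]<b)]; print(a,len(P),P.mean(0),cv2.minAreaRect(P[:,:2].astype(np.float32)))
```

```text
1.75 [536.25389833 190.95558597 231.1244278 ] [-1.57081829e+00  3.68080646e-04  1.58808461e-01] [ 3.39429518e-01  2.67197535e-01  1.75463985e+00  4.94530591e-05
  1.12012131e+00 -1.39019682e+00]
69 2956 [558.41037587 194.76981337  74.10345621] ((560.502685546875, 195.38885498046875), (79.0921859741211, 43.67504119873047), 7.982325077056885)
53 746 [512.97329352 188.52638801  57.09658404] ((514.4899291992188, 189.0518035888672), (21.722503662109375, 44.0593376159668), 8.858501434326172)
4 966 [525.7989153  190.94351978   6.72887439] ((572.2234497070312, 202.23007202148438), (173.77801513671875, 79.3681640625), 21.582416534423828)
```

View pics/w1.png

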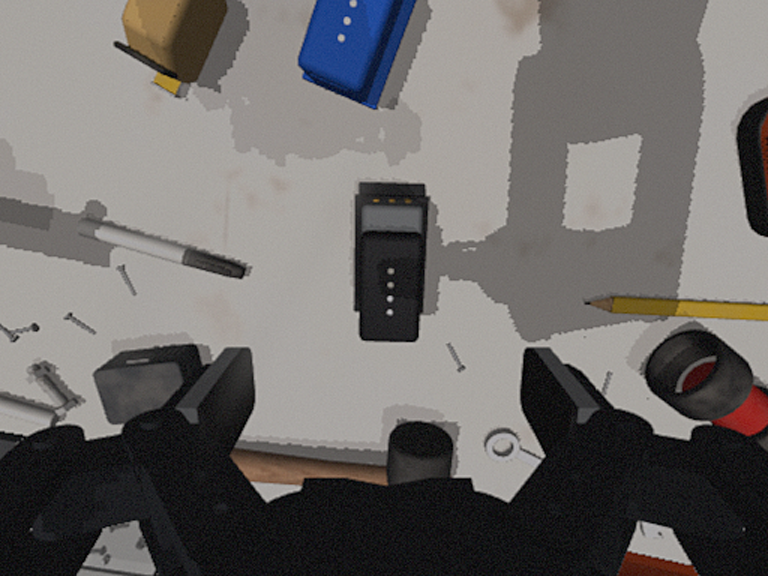

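Run:
```python
from h import *
from rig import r
f=pickle.load(open("w1.pkl","rb"));W=cloud(f)
m=(abs(W[...,0]-550)<100)&(abs(W[...,1]-190)<60)&(W[...,2]>66)&(W[...,2]<82)
# refined: cast rays on z=75 plane for boundary
K=f["intrinsics"];Rm=rot(f["rotation"])
def ray(u,v,z):
    q=Rm@np.array([(u-K[0,2])/K[0,0],(v-K[1,2])/K[1,1],1]); t=(z-f["origin"][2])/q[2]; return f["origin"]+t*q
L=[];Rr=[]
for v in range(m.shape[0]):
    u=np.where(m[v])[0]
    if len(u)>30: L.append(ray(u[0]-.5,v,75)[:2]);Rr.append(ray(u[-1]+.5,v,75)[:2])
for P in (L,Rr):
    P=np.array(P)[4:-4]; c=np.polyfit(P[:,0],P[:,1],1); print(len(P),np.degrees(np.arctan(c[0])),np.polyval(c,560))
vs=np.where(m.sum(1)>30)[0];print(ray(258,vs[0]-.5,75),ray(258,vs[-1]+.5,75))
p,Q=pose(r.sense())
rows(p,Q,np.array([552,194.,130.]),down(np.radians(8.3)),6)
rows(p,Q,np.array([552,194.,33.]),down(np.radians(8.3)),8)
```

```text
64 8.139424577034776 173.13497127865037
64 7.600163564628164 216.78334862805025
[520.36176    187.33262874  75.        ] [597.78105239 199.78973657  75.        ]
6 x [0.0021, 0.0169, 0.0006, 0.02, 0.15, 0.02]
8 x [0.0016, 0.0248, 0.0004, 0.01, 0.11, 0.02]
```

Emit:
send_rows([
  [0.002,0.022,0.0005,0,0.2,0],
  [0.002,0.022,0.0005,0,0.2,0],
  [0.002,0.022,0.0005,0,0.2,0],
  [0.002,0.022,0.0005,0,0.2,0],
  [0.002,0.022,0.0005,0,0.2,0],
  [0.002,0.022,0.0005,0,0,0],
  [0.002,0.022,0.0005,0,0,0],
  [0,0.022,0,0,0,0],
])

```text
clock: 2.6
eef_pos: [548.9, 197.8, 54.3]
tcp_rot: [-1.571, 0.0, 0.14]
contact_force: [-0.0, -0.3, 0.1]
opening: 1.001
```

Run:
```python
from h import *
from rig import r,imaging
s=r.sense();print(s["clock"],s["eef_pos"],s["tcp_rot"],s["contact_force"])
p,Q=pose(s)
rows(p,Q,np.array([551,193.8,33.]),down(np.radians(8.)),1)
```

```text
2.6 [548.88955222 197.75023902  54.28752239] [-1.57079121e+00  1.48926712e-05  1.40019082e-01] [-0.02743471 -0.32614637  0.09907677]
1 x [0.0015, 0.0213, -0.0042, -0.0, 0.02, -0.0]
```

Emit:
send_rows([
  [0.0015,0.011,-0.004,0,0,0],
  [0,0.011,0,0,0,0],
  [0,0,0,0,0,0],
])

```text
clock: 2.9
eef_pos: [550.3, 193.5, 32.3]
tcp_rot: [-1.571, 0.002, 0.14]
contact_force: [-0.7, -0.4, 0.6]
opening: 1.0
```

Emit:
send_rows([
  [0,0,0,0,0,0],
  [0,0,0,0,0,0],
  [0,0,0,0,0,0],
  [0,0,0,0,0,0],
  [0,0,0,0,0,0],
  [0,0,0,0,0,0],
  [0,0,0,0,0,0],
  [0,0,0,0,0,0],
], gripper=0, squeeze=60)

```text
clock: 3.7
eef_pos: [551.7, 194.3, 34.4]
tcp_rot: [-1.57, -0.002, 0.14]
contact_force: [-0.6, 1.7, 5.9]
opening: 0.504
```

Run:
```python
from h import *
from rig import r,imaging
s=r.sense();print(s["clock"],s["eef_pos"],s["tcp_rot"],s["contact_force"],s["opening"])
f=imaging.grab_frame("wrist");pickle.dump(f,open("w2.pkl","wb"));crop(f,"pics/w2.png",0,0,512,384,1.2)
```

```text
3.7 [551.69346552 194.26273195  34.38579991] [-1.57026017 -0.00185074  0.14005791] [-0.57969564  1.73718624  5.93443889] 0.5038920573830697
```

View pics/w2.png

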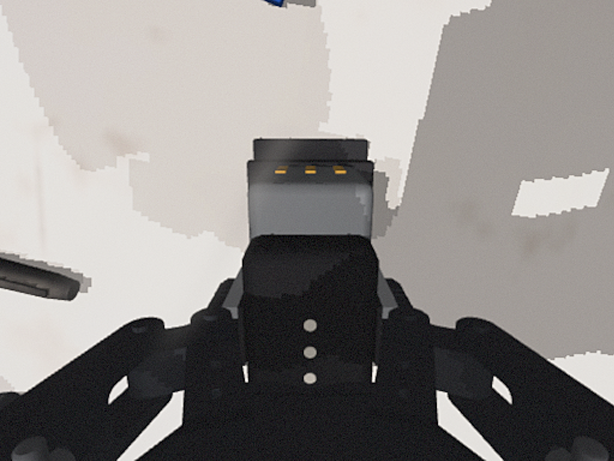

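```bash
cat >> h.py <<'E'
def trackR(psi):
    return R.from_euler('ZY',[psi,-np.pi/6]).as_matrix()  # cols: x up slope,y left,z normal
E
python3 - <<'E'
from h import *
d=pickle.load(open("f0.pkl","rb"))
print(trackR(0))
for n in ["top","scene"]:
    f=d[n];W=cloud(f)
    psi=np.radians(-3)
    o=np.array([557.3,-231,85.])
    for it in range(6):
        T=(W-o)@trackR(psi)
        fl=(abs(T[...,2])<5)&(T[...,0]>32)&(T[...,0]<82)&(abs(T[...,1])<60)
        L=[];E=[]
        for k in range(32,82,5):
            P=T[fl&(T[...,0]>=k)&(T[...,0]<k+5)]
            y=P[:,1]; L.append([k+2.5,y.max()]);E.append([k+2.5,y.min()])
        L=np.array(L);E=np.array(E)
        a=np.polyfit(L[:,0],L[:,1],1);b=np.polyfit(E[:,0],E[:,1],1)
        core=fl&(abs(T[...,1])<38)
        dz=np.median(T[core][:,2]); 
        lip=(T[...,2]>12)&(T[...,2]<21)&(T[...,0]>-100)&(T[...,0]<2)&(abs(T[...,1])<50)
        P=T[lip]; lp=P[P[:,1]>0]; rp=P[P[:,1]<0]
        # lip slope lines: mean y vs x
        ll=np.polyfit(lp[:,0],lp[:,1],1); rl=np.polyfit(rp[:,0],rp[:,1],1)
        if it==0 or it==5:
            print(n,'psi',np.degrees(psi),'o',o,'edges slope',np.degrees([a[0],b[0]]),'L',np.polyval(a,57),'R',np.polyval(b,57),'dz',dz)
            print('   lips n',len(lp),len(rp),'mid y',lp[:,1].mean(),rp[:,1].mean(),'ext',np.percentile(lp[:,1],[2,98]),np.percentile(rp[:,1],[2,98]),'slopes',np.degrees([ll[0],rl[0]]),'x',np.percentile(P[:,0],[1,99]),'z',P[:,2].mean())
        psi+=0.5*(ll[0]+rl[0])/2
        o=o+trackR(psi)@np.array([0,(lp[:,1].mean()+rp[:,1].mean())/2*.7,dz])
        # renormalise origin to z=85 along x axis
        X=trackR(psi)[:,0]; o=o+X*(85-o[2])/X[2]
    xe=T[(abs(T[...,2])<5)&(abs(T[...,1])<40)&(T[...,0]<130)]; print('   run-in end x',np.percentile(xe[:,0],[99,99.8]))
E
```

```text
[[ 0.8660254 -0.        -0.5      ]
 [ 0.         1.        -0.       ]
 [ 0.5        0.         0.8660254]]
top psi -3.0000000000000004 o [ 557.3 -231.    85. ] edges slope [-11.79564687  -6.81776959] L 44.73844920942415 R -45.12500273396055 dz -0.16708442154279612
   lips n 148 159 mid y 34.37892960852893 -34.28841796843869 ext [25.06086842 43.99865283] [-43.80996339 -24.94922192] slopes [-0.55762965 -0.0759585 ] x [-99.66012792   1.23945239] z 16.089971730993238
top psi -3.1833891545747046 o [ 557.7805654  -231.21576877   85.        ] edges slope [-11.66380384  -6.65592972] L 45.09989104349479 R -44.766035960277854 dz -0.0004370937710243784
   lips n 147 159 mid y 34.285980222742126 -34.2759003742045 ext [24.90929843 43.89975178] [-43.80391326 -25.01064876] slopes [-0.19684871  0.20965595] x [-98.33155802   0.72403068] z 16.287698959468756
   run-in end x [92.25868398 93.23835623]
scene psi -3.0000000000000004 o [ 557.3 -231.    85. ] edges slope [-5.66656737  0.07218169] L 45.37332215553284 R -44.308794958884995 dz 0.07360986834365041
   lips n 140 129 mid y 36.817794426392915 -32.43962651461287 ext [25.78456039 46.33612233] [-44.96519578 -22.2344018 ] slopes [-0.53625939 -0.72737201] x [-97.99757301   0.89352572] z 16.50885691442049
scene psi -3.6584334685226265 o [ 557.27030904 -229.32552981   85.        ] edges slope [-2.12028906  0.20534062] L 45.25488205896932 R -45.59751727544522 dz -0.0049882650032534994
   lips n 142 130 mid y 34.56932558707297 -34.71873333719422 ext [23.16697036 44.06821235] [-46.86891224 -24.64038269] slopes [-0.08335528 -0.05642106] x [-98.41535444   1.36980034] z 16.46709993460231
   run-in end x [90.23294688 91.2428079 ]
```

Emit:
send_rows([
  [0,-0.01,0,0,0,0],
  [0,-0.025,0,0,0,0],
  [0,-0.03,0,0,0,0],
  [0,-0.03,0,0,0,0],
  [0,-0.03,0,0,0,0],
  [0,-0.03,0,0,0,0],
  [0,-0.03,0,0,0,0],
  [0,0,0,0,0,0],
])

```text
clock: 4.55
eef_pos: [552.8, 194.4, 222.6]
tcp_rot: [-1.57, -0.007, 0.14]
contact_force: [0.2, -0.9, -5.1]
opening: 0.51
```

```bash
cat >> h.py <<'E'
O=np.array([557.5,-230.2,85.]); PSI=np.radians(-3.35)
G=np.array([5.7,0,34.4])
C=np.array([[1,0,0],[0,0,1],[0,-1,0.]])
def tgt(x,y,z,g=None):
    T=trackR(PSI); return O+T@(np.array([x,y,z])+(G if g is None else g)), T@C
def intrack(s,g=None):
    p,Q=pose(s);T=trackR(PSI); 
    return T.T@(p-O)-(G if g is None else g), np.degrees(R.from_matrix(T.T@Q@C.T).as_rotvec())
E
python3 - <<'E'
from h import *
from rig import r,imaging
s=r.sense();print(s["clock"],s["eef_pos"],s["tcp_rot"],s["contact_force"],s["opening"])
p,Q=pose(s)
for n in ("wrist","scene"):
    f=imaging.grab_frame(n);pickle.dump(f,open(n+"3.pkl","wb"));crop(f,f"pics/{n}3.png",0,0,512,384,1.2)
f=pickle.load(open("wrist3.pkl","rb"));W=cloud(f)
B=(W-p)@Q@C.T  # pack-aligned, rel TCP
for u,v in ((258,130),(258,155),(258,170),(258,190),(258,210),(258,230)): print(u,v,B[v,u].round(1))
for a,b in((37,44),(18,28),(-40,-24)):
    m=(B[...,2]>a)&(B[...,2]<b)&(abs(B[...,1])<40)&(abs(B[...,0])<75)
    P=B[m];print(a,len(P),P.min(0).round(1),P.max(0).round(1),P.mean(0).round(1))
    if a>0:
        c=np.polyfit(P[:,0],P[:,2],1);print('pitch',np.degrees(c[0]),'roll',np.degrees(np.polyfit(P[:,1],P[:,2],1)[0]))
p1,R1=tgt(80,0,70); print(p1)
for n in (14,16,20): rows(p,Q,p1,R1,n)
E
```

```text
4.55 [552.80438825 194.38951201 222.63711898] [-1.56963199 -0.00651262  0.14015147] [ 0.15746779 -0.88857381 -5.12635859] 0.5095952377291797
258 130 [-52.   -1.1 -28.9]
258 155 [-46.6  -1.1  22.2]
258 170 [-40.6  -1.1  23.2]
258 190 [-32.   -1.1  23.1]
258 210 [-29.   -1.1  38.8]
258 230 [-21.5  -1.1  39.8]
37 12806 [-30.1 -39.6  37. ] [19.8 38.8 44. ] [-7.3 -1.3 39.9]
pitch 0.5847840188216505 roll 0.0016591655016882556
18 5414 [-48.3 -36.6  18. ] [-5.9 34.  28. ] [-36.3  -1.2  23. ]
pitch 2.6319999277403507 roll 0.045507297668422424
-40 2597 [-60.3 -31.2 -34.3] [-37.   28.9 -24.9] [-52.8  -1.2 -28.3]
[ 579.48075215 -231.48664877  218.26305216]
14 x [0.0003, 0.0007, -0.0305, -0.22, 0.79, -2.11]
16 x [0.0003, 0.0006, -0.0267, -0.19, 0.69, -1.85]
20 x [0.0003, 0.0005, -0.0214, -0.15, 0.55, -1.48]
```

View pics/scene3.png

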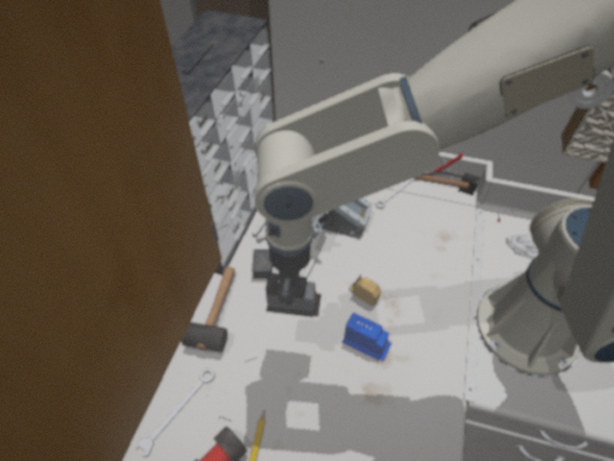

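View pics/wrist3.png

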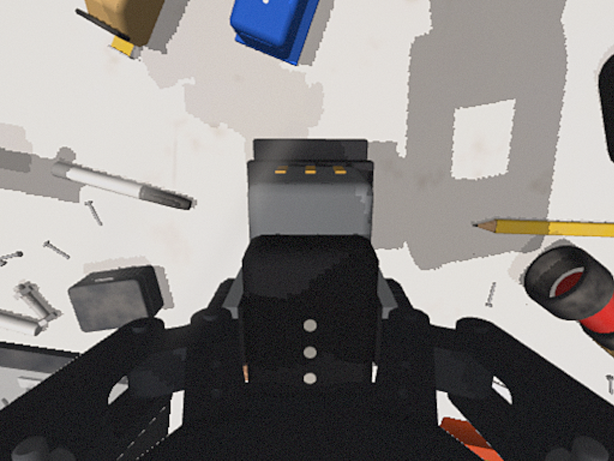

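```bash
sed -i 's/G=np.array(\[5.7,0,34.4\])/G=np.array([5.5,0,34.6])/' h.py
python3 - <<'E'
from h import *
from rig import r,imaging
s=r.sense();p,Q=pose(s)
p1,R1=tgt(80,0,95); print(s["clock"],p1)
rows(p,Q,p1,R1,16)
E
```

```text
4.65 [ 566.7293739  -230.74024368  239.98689233]
16 x [0.0, -0.0012, -0.0266, -0.19, 0.69, -1.87]
```

Emit:
send_rows([
  [0,-0.0012,-0.0266,-0.19,0.69,-1.87],
  [0,-0.0012,-0.0266,-0.19,0.69,-1.87],
  [0,-0.0012,-0.0266,-0.19,0.69,-1.87],
  [0,-0.0012,-0.0266,-0.19,0.69,-1.87],
  [0,-0.0012,-0.0266,-0.19,0.69,-1.87],
  [0,-0.0012,-0.0266,-0.19,0.69,-1.87],
  [0,-0.0012,-0.0266,-0.19,0.69,-1.87],
  [0,-0.0012,-0.0266,-0.19,0.69,-1.87],
])

```text
clock: 5.45
eef_pos: [568.6, -18.9, 227.0]
tcp_rot: [-1.585, -0.259, 0.045]
contact_force: [0.1, 0.5, -4.6]
opening: 0.506
```

Emit:
send_rows([
  [0,-0.0012,-0.0266,-0.19,0.69,-1.87],
  [0,-0.0012,-0.0266,-0.19,0.69,-1.87],
  [0,-0.0012,-0.0266,-0.19,0.69,-1.87],
  [0,-0.0012,-0.0266,-0.19,0.69,-1.87],
  [0,-0.0012,-0.0266,-0.19,0.69,-1.87],
  [0,-0.0012,-0.0266,-0.19,0.69,-1.87],
  [0,-0.0012,-0.0266,-0.19,0.69,-1.87],
  [0,-0.0012,-0.0266,-0.19,0.69,-1.87],
])

```text
clock: 6.25
eef_pos: [564.6, -230.7, 237.8]
tcp_rot: [-1.57, -0.521, -0.058]
contact_force: [0.0, 0.2, -4.5]
opening: 0.511
```

Run:
```python
from h import *
from rig import r,imaging
s=r.sense();print(s["clock"],s["eef_pos"],s["tcp_rot"],s["qpos"],s["contact_force"],s["opening"])
print(intrack(s))
f=imaging.grab_frame("wrist");pickle.dump(f,open("wrist4.pkl","wb"));crop(f,"pics/wrist4.png",0,0,512,384,1.5)
p,Q=pose(s); p1,R1=tgt(80,0,40); rows(p,Q,p1,R1,4)
W=cloud(f); B=(W-p)@Q@C.T+G
for a,b in((71,80),(54,62),(2,9)):
    m=(B[...,2]>a)&(B[...,2]<b)&(abs(B[...,1])<40)&(abs(B[...,0])<75)
    P=B[m];print(a,len(P),P.min(0).round(1),P.max(0).round(1),P.mean(0).round(1))
T=(W-O)@trackR(PSI)
lip=(T[...,2]>12)&(T[...,2]<21)&(T[...,0]>-100)&(T[...,0]<2)&(abs(T[...,1])<50); P=T[lip]
lp=P[P[:,1]>0]; rp=P[P[:,1]<0]
for q in (lp,rp): print(len(q),np.percentile(q[:,1],[1,99]),np.percentile(q[:,0],[1,99]),q[:,2].mean(),np.degrees(np.polyfit(q[:,0],q[:,1],1)[0]))
# knob
m=(T[...,2]>50)&(T[...,2]<66)&(T[...,1]>60)&(T[...,1]<160)&(abs(T[...,0]-15)<30);P=T[m];print('knob',len(P),P.mean(0) if len(P) else 0)
```

```text
6.25 [ 564.5861253  -230.73196666  237.80909187] [-1.57040999 -0.52073081 -0.05807079] [-0.51404356  0.12844459  2.02895812  0.43251609  0.55093066 -2.34784082] [ 0.04875409  0.19806438 -4.48121495] 0.5114409638168678
(array([77.05774488, -0.11697833, 94.18400442]), array([0.03350155, 0.16432588, 0.01972045]))
4 x [0.0008, 0.0135, 0.0, -0.01, 0.0, -0.04]
71 13123 [-25.2 -40.   71. ] [25.  39.8 80. ] [-2.1 -1.1 74.3]
54 5152 [-42.9 -36.4  54. ] [-0.6 34.1 62. ] [-31.2  -1.1  57.5]
2 2563 [-54.9 -31.1   2.4] [-31.5  28.8   9. ] [-47.5  -1.1   6.1]
2109 [22.96989237 41.74032072] [-59.28168498   1.55917804] 16.2374122034453 -0.3855788780223708
2110 [-45.60557447 -26.84402092] [-59.02888629   1.65379972] 16.471457767799528 -0.37344474138671263
knob 597 [ 14.9814856  129.02558985  58.97063032]
```

View pics/wrist4.png

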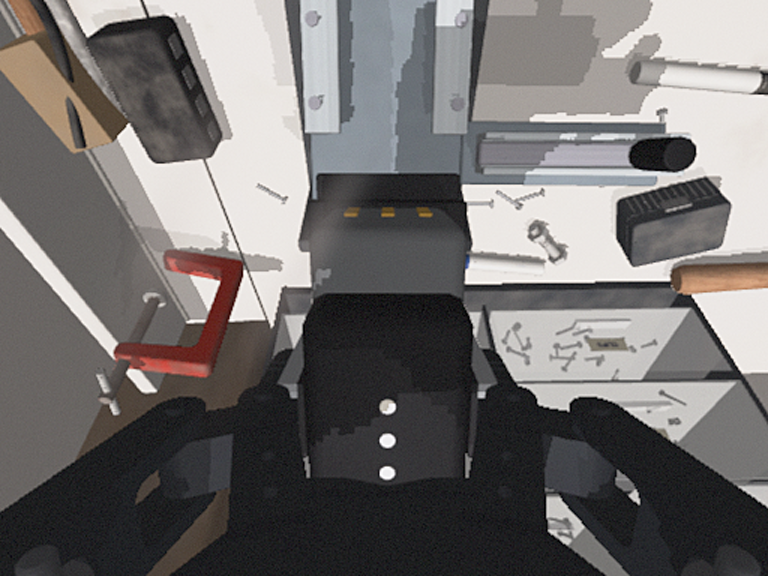

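```bash
sed -i 's/^O=.*/O=np.array([557.5,-231.1,85.]); PSI=np.radians(-3.6)/' h.py
python3 - <<'E'
from h import *
from rig import r,imaging
f=pickle.load(open("wrist4.pkl","rb"));s=r.sense();p,Q=pose(s);W=cloud(f); B=(W-p)@Q@C.T+G
# pack yaw in tool: side edges of step face
P=B[(B[...,2]>55)&(B[...,2]<60)&(B[...,0]<-27)&(B[...,0]>-42)&(abs(B[...,1])<30)]
e=[[k+.5,P[(P[:,0]>=k)&(P[:,0]<k+1)][:,1].min(),P[(P[:,0]>=k)&(P[:,0]<k+1)][:,1].max()] for k in range(-42,-28)]
e=np.array(e);print(np.degrees(np.polyfit(e[:,0],e[:,1],1)[0]),np.degrees(np.polyfit(e[:,0],e[:,2],1)[0]),e[:,1:].mean(0))
print(intrack(s)); p1,R1=tgt(78,0,4)
rows(p,Q,p1,R1,6)
E
```

```text
-2.883552668747977 2.576382979474945 [-19.20083102  23.08809393]
(array([77.24741636, -2.31106858, 94.25747277]), array([-0.0021244 ,  0.00366867,  0.21549817]))
6 x [0.0001, 0.015, 0.0004, 0.0, 0.04, -0.0]
```

Run:
```python
from h import *
from rig import r,imaging
for i in range(3):
    s=r.sense();print(s["clock"],s["eef_pos"],s["tcp_rot"],np.linalg.norm(s["qvel"]),intrack(s))
print(O,PSI)
```

```text
6.3 [ 564.57324314 -233.8606487   237.96755307] [-1.5730047  -0.52353059 -0.05848902] 0.2423141503672028 (array([77.24741636, -2.31106858, 94.25747277]), array([-0.0021244 ,  0.00366867,  0.21549817]))
6.3 [ 564.57324314 -233.8606487   237.96755307] [-1.5730047  -0.52353059 -0.05848902] 0.2423141503672028 (array([77.24741636, -2.31106858, 94.25747277]), array([-0.0021244 ,  0.00366867,  0.21549817]))
6.3 [ 564.57324314 -233.8606487   237.96755307] [-1.5730047  -0.52353059 -0.05848902] 0.2423141503672028 (array([77.24741636, -2.31106858, 94.25747277]), array([-0.0021244 ,  0.00366867,  0.21549817]))
[ 557.5 -231.1   85. ] -0.06283185307179587
```

Emit:
send_rows([
  [0,0,0,0,0,0],
  [0,0,0,0,0,0],
  [0,0,0,0,0,0],
])

```text
clock: 6.6
eef_pos: [566.0, -229.5, 239.5]
tcp_rot: [-1.571, -0.522, -0.056]
contact_force: [-0.2, -1.1, -3.7]
opening: 0.508
```

```bash
cat > meas.py <<'E'
from h import *
from rig import r,imaging
import sys
def look(name,lip=True):
    s=r.sense();f=imaging.grab_frame("wrist");crop(f,f"pics/{name}.png",0,0,512,384,1.5);pickle.dump((s,f),open(name+".pkl","wb"))
    p,Q=pose(s);W=cloud(f);B=(W-p)@Q@C.T+G
    print(s["clock"],s["eef_pos"],s["contact_force"],np.linalg.norm(s["qvel"]),'track',intrack(s))
    P=B[(B[...,2]>54)&(B[...,2]<62)&(abs(B[...,1])<28)&(B[...,0]<-27)&(B[...,0]>-40)];print('pack step y ext',np.percentile(P[:,1],[1,99]),P[:,2].mean())
    T=(W-O)@trackR(PSI)
    P=T[(T[...,2]>12)&(T[...,2]<21)&(T[...,0]>-100)&(T[...,0]<2)&(abs(T[...,1])<50)]
    for q in (P[P[:,1]>0],P[P[:,1]<0]): 
        if len(q)>50: print(len(q),np.percentile(q[:,1],[1,99]),np.percentile(q[:,0],[1,99]),q[:,2].mean(),np.degrees(np.polyfit(q[:,0],q[:,1],1)[0]))
    return s
E
python3 - <<'E'
from meas import *
s=look("w5"); p,Q=pose(s); p1,R1=tgt(78,0,4); rows(p,Q,p1,R1,6)
E
```

```text
6.6 [ 566.02636829 -229.47019026  239.48871236] [-0.20678099 -1.13616138 -3.71402667] 0.014763127169354726 track (array([79.02521089,  2.16196878, 94.98754608]), array([0.15788749, 0.09804974, 0.32862178]))
pack step y ext [-22.01047917  19.98483037] 57.4798871211316
2048 [23.77268983 42.48464277] [-57.50882287   1.25168364] 16.341503348150642 -0.03972219925634966
2040 [-44.91549786 -26.12530738] [-57.03061966   1.59070619] 16.41517093653717 -0.3178687737458204
6 x [-0.0002, 0.0152, -0.0004, -0.03, 0.05, -0.02]
```

Emit:
send_rows([
  [0,0.02,-0.0004,-0.03,0.06,0],
  [0,0.02,-0.0004,-0.03,0.06,0],
  [0,0.02,-0.0004,-0.03,0.06,0],
  [0,0.015,-0.0004,-0.03,0.06,0],
  [0,0.01,-0.0004,0,0.05,0],
  [0,0.005,-0.0004,0,0,0],
  [0,0,0,0,0,0],
  [0,0,0,0,0,0],
])

```text
clock: 7.45
eef_pos: [611.4, -235.7, 163.2]
tcp_rot: [-1.572, -0.525, -0.062]
contact_force: [0.1, 0.7, -6.0]
opening: 0.509
```

Run:
```python
from meas import *
s=look("w6"); p,Q=pose(s); p1,R1=tgt(78,0,1); rows(p,Q,p1,R1,1)
```

```text
7.45 [ 611.43541301 -235.74043022  163.2163201 ] [ 0.05110005  0.65174496 -5.95236704] 0.010048353666076724 track (array([80.47776565, -1.24464079,  6.07714079]), array([-0.04221217, -0.05620752,  0.02247368]))
pack step y ext [-21.93717739  19.9736599 ] 57.45379136510958
2650 [23.71969028 42.37493231] [-29.76684245   1.58923278] 16.34654881482095 -0.30190586287656335
2631 [-44.84772737 -26.04985657] [-29.73342046   1.54561768] 16.43430811546512 -0.17401485075121897
1 x [-0.0025, 0.0051, 0.0012, 0.04, 0.02, 0.06]
```

View pics/w6.png

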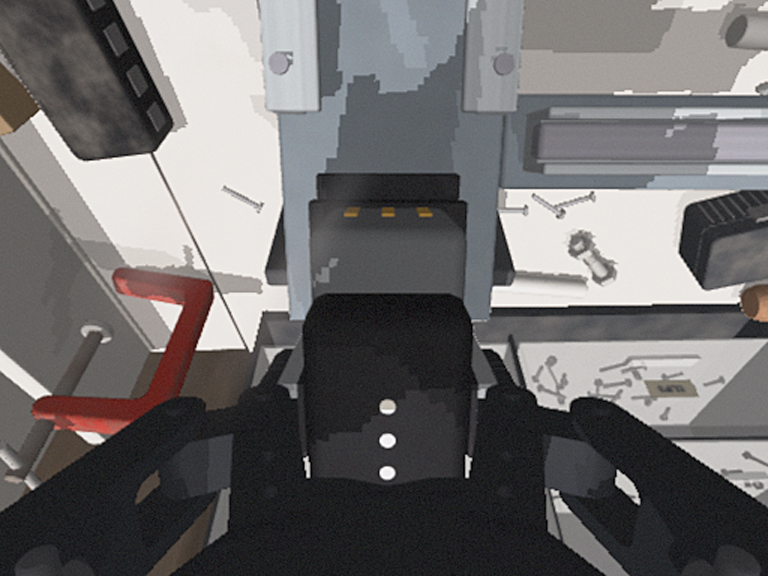

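Emit:
send_rows([
  [-0.001,0.002,0.001,0,0,0],
  [-0.001,0.002,0,0,0,0],
  [0,0,0,0,0,0],
  [0,0,0,0,0,0],
])

```text
clock: 7.9
eef_pos: [611.6, -234.7, 158.3]
tcp_rot: [-1.571, -0.524, -0.063]
contact_force: [1.1, -1.0, -5.8]
opening: 0.504
```

Run:
```python
from meas import *
s=look("w7"); p,Q=pose(s); p1,R1=tgt(40,0,1); rows(p,Q,p1,R1,5)
```

```text
7.9 [ 611.59334378 -234.6595019   158.27014751] [ 1.11521496 -0.99320104 -5.82893719] 0.003998657965058455 track (array([78.08240261, -0.15592888,  1.74875614]), array([-0.03237455, -0.02592909,  0.00732726]))
pack step y ext [-22.04695947  19.99237814] 57.434882036577925
2878 [23.75690849 42.43563189] [-30.9039449    1.88702655] 16.319189373617718 0.040729928625810395
2869 [-44.78508881 -26.03586204] [-30.83805997   1.55978578] 16.415590577267295 -0.2941218552651455
5 x [-0.0076, 0.0001, 0.0, 0.01, 0.0, 0.01]
```

Emit:
send_rows([
  [-0.0076,0,0,0,0,0],
  [-0.0076,0,0,0,0,0],
  [-0.0076,0,0,0,0,0],
  [-0.0076,0,0,0,0,0],
  [-0.0076,0,0,0,0,0],
  [0,0,0,0,0,0],
])

```text
clock: 8.55
eef_pos: [577.0, -232.1, 138.0]
tcp_rot: [-1.57, -0.522, -0.064]
contact_force: [-0.3, -0.1, -5.2]
opening: 0.506
```

Run:
```python
from meas import *
s=look("w8"); p,Q=pose(s); p1,R1=tgt(-10,0,1); rows(p,Q,p1,R1,8)
```

```text
8.55 [ 577.00788798 -232.11665951  138.03482891] [-0.26710139 -0.05195886 -5.15475815] 0.06159895549977898 track (array([37.93368803,  0.21025706,  1.56289403]), array([ 0.01032275,  0.09470542, -0.03887732]))
pack step y ext [-21.97575352  20.00254377] 57.44489832723837
5767 [23.71693424 42.48558903] [-70.76589323   1.16704366] 16.33740853302806 -0.7126100425157913
5812 [-44.68373535 -25.85718599] [-70.73636301   1.21033571] 16.39793535750919 0.6487117908219172
8 x [-0.006, 0.0001, -0.0, -0.0, -0.0, -0.01]
```

View pics/w8.png

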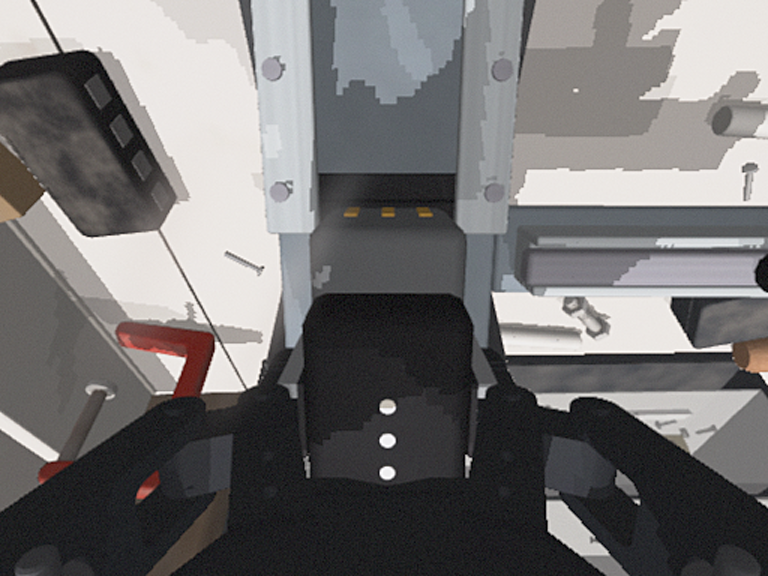

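Nose flange is under the lips (edges at px ~318 and ~458, brass contacts at row 212), centred, with no contact force. I'll keep sliding.

Emit:
send_rows([
  [-0.006,0,0,0,0,0],
  [-0.006,0,0,0,0,0],
  [-0.006,0,0,0,0,0],
  [-0.006,0,0,0,0,0],
  [-0.006,0,0,0,0,0],
  [-0.006,0,0,0,0,0],
  [-0.006,0,0,0,0,0],
  [-0.006,0,0,0,0,0],
])

```text
clock: 9.4
eef_pos: [536.9, -230.1, 115.0]
tcp_rot: [-1.572, -0.524, -0.062]
contact_force: [-0.2, -0.5, -4.9]
opening: 0.509
```

Run:
```python
from meas import *
s=look("w9"); p,Q=pose(s); p1,R1=tgt(-45,0,1); rows(p,Q,p1,R1,6)
```

```text
9.4 [ 536.86438109 -230.05336399  114.97570984] [-0.19072324 -0.50286034 -4.88326253] 0.4922346866023701 track (array([-8.40476517, -0.25115052,  1.69003524]), array([-0.04873608, -0.02503249,  0.0203313 ]))
pack step y ext [-22.00588733  19.99004978] 57.466907024339086
6082 [23.87143306 42.61725882] [-99.24473298  -0.72068477] 16.38051712640174 2.0991765482011298
6042 [-44.68724769 -25.75587065] [-99.3183475   -0.85086254] 16.455902161446538 -2.5959927306508996
6 x [-0.0061, 0.0001, 0.0, 0.01, 0.0, 0.0]
```

Emit:
send_rows([
  [-0.006,0.0001,0,0,0,0],
  [-0.006,0.0001,0,0,0,0],
  [-0.006,0.0001,0,0,0,0],
  [-0.006,0.0001,0,0,0,0],
  [-0.006,0.0001,0,0,0,0],
  [-0.004,0,0,0,0,0],
  [0,0,0,0,0,0],
])

```text
clock: 10.15
eef_pos: [511.9, -228.2, 102.0]
tcp_rot: [-1.572, -0.518, -0.063]
contact_force: [23.0, 0.9, -25.8]
opening: 0.507
```

Run:
```python
from meas import *
s=look("w10")
```

```text
10.15 [ 511.91035536 -228.19169204  101.97296601] [ 22.97766463   0.89244355 -25.83459187] 0.00440567060438233 track (array([-36.57554762,   0.0399716 ,   2.94016877]), array([-0.08492788,  0.30132564, -0.02092065]))
pack step y ext [-21.80420161  19.97452578] 57.08081328250414
3739 [18.60816455 42.66586755] [-99.03470451 -26.32001385] 16.400854963527618 4.449713699330731
3756 [-44.6489715  -20.65857337] [-99.02661031 -26.55148432] 16.496754471218242 -4.770801435983254
```

Run:
```python
from meas import *
print(r.sense())
for n in ("scene","top"):
    f=imaging.grab_frame(n);pickle.dump(f,open(n+"10.pkl","wb"))
    if n=="scene": crop(f,"pics/scene10.png",180,110,380,260,4)
    else: crop(f,"pics/top10.png",200,130,380,265,4)
```

```text
{'clock': 10.2, 'qpos': array([-0.56847453,  0.29925895,  2.22602623,  1.0164517 ,  0.28450933,
       -3.01647492]), 'qvel': array([ 4.29720529e-05, -5.35224073e-04,  1.07800744e-03, -1.31892528e-03,
        9.73079593e-04,  2.26645929e-03]), 'joint_efforts': array([ -5.10552496, -53.91537309, -17.47478127,  -0.29891082,
        -0.66351062,  -0.34237225]), 'eef_pos': array([ 511.93480241, -228.20354675,  102.00343499]), 'tcp_rot': array([-1.57213749, -0.51839032, -0.06322513]), 'contact_force': array([ 22.28077813,   0.30123778, -24.88032985]), 'wrist_torque': array([ 0.36248197, -1.41206049, -0.17504815]), 'opening': 0.5047458131257058}
```

View pics/w10.png

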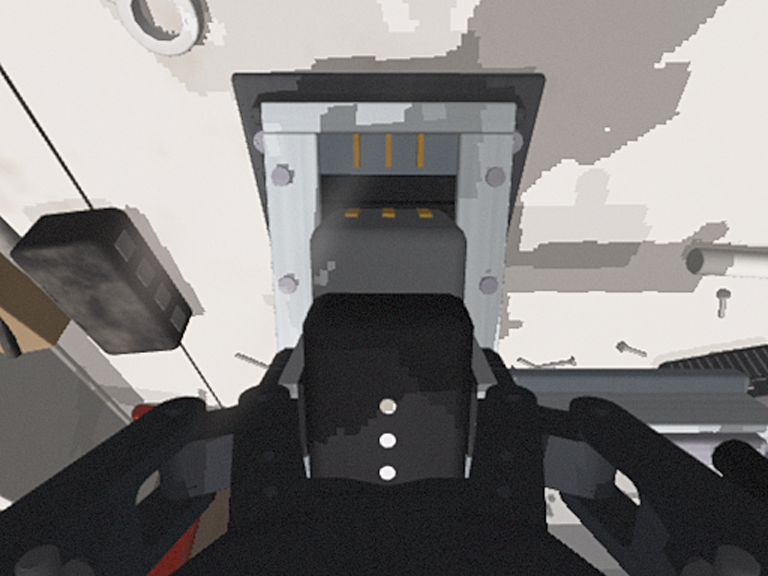

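View pics/scene10.png

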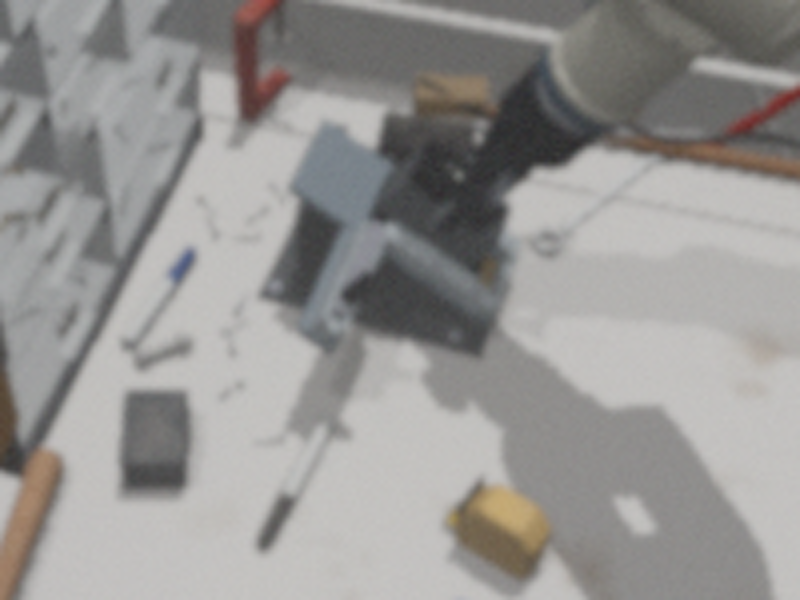

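View pics/top10.png

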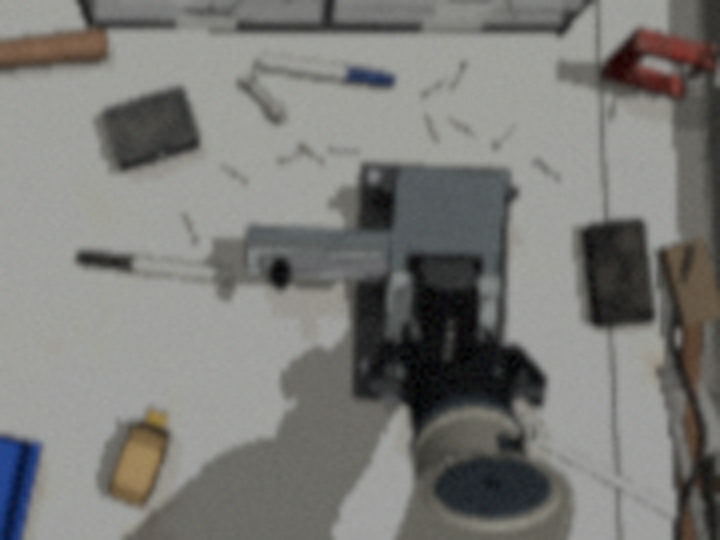

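Emit:
send_rows([
  [0.002,0.0005,0,0,0,0],
  [0.002,0.0005,0,0,0,0],
  [0,0,0,0,0,0],
])

```text
clock: 10.6
eef_pos: [513.8, -228.0, 102.7]
tcp_rot: [-1.572, -0.517, -0.063]
contact_force: [1.7, -0.5, -10.0]
opening: 0.507
```

Run:
```python
from h import *
from rig import r
s=r.sense();print(s["clock"],s["qpos"],s["contact_force"],intrack(s))
```

```text
10.6 [-0.56484615  0.29947388  2.22157345  0.99673155  0.28515183 -2.99362141] [ 1.65254525 -0.45833315 -9.95806328] (array([-34.58304541,   0.33988863,   2.58858877]), array([-0.09374509,  0.40497118, -0.00613554]))
```

Emit:
send_rows([
  [0.0005,0.001,0,0,0,-0.4],
  [0,0.0005,0,0,0,0],
  [0,0,0,0,0,0],
])

```text
clock: 10.9
eef_pos: [515.4, -228.1, 102.8]
tcp_rot: [-1.572, -0.522, -0.064]
contact_force: [-0.9, -0.1, -4.7]
opening: 0.507
```

Emit:
send_rows([
  [0,0,0,0,0,0],
  [0,0,0,0,0,0],
  [0,0,0,0,0,0],
  [0,0,0,0,0,0],
  [0,0,0,0,0,0],
  [0,0,0,0,0,0],
], gripper=1)

```text
clock: 11.5
eef_pos: [515.4, -228.0, 102.7]
tcp_rot: [-1.572, -0.522, -0.064]
contact_force: [0.6, -0.6, 0.5]
opening: 1.005
```

Run:
```python
from meas import *
s=look("w11");print(s["opening"],s["qpos"])
```

```text
11.5 [ 515.36357578 -227.98833882  102.66371446] [ 0.63782264 -0.59040235  0.4965104 ] 0.0020515788214923235 track (array([-33.25655598,   0.45975306,   1.82155567]), array([-0.10723911,  0.1106071 , -0.07586087]))Traceback (most recent call last):
  File "<stdin>", line 2, in <module>
  File "meas.py", line 8, in look
    P=B[(B[...,2]>54)&(B[...,2]<62)&(abs(B[...,1])<28)&(B[...,0]<-27)&(B[...,0]>-40)];print('pack step y ext',np.percentile(P[:,1],[1,99]),P[:,2].mean())
                                                                                                              ~~~~~~~~~~~~~^^^^^^^^^^^^^^^
    return _quantile_unchecked(
        a, q, axis, out, overwrite_input, method, keepdims, weights)
    return _ureduce(a,
                    func=_quantile_ureduce_func,
    ...<5 lines>...
                    overwrite_input=overwrite_input,
                    method=method)
    r = func(a, **kwargs)
    result = _quantile(arr,
                       quantiles=q,
    ...<2 lines>...
                       out=out,
                       weights=wgt)
    slices_having_nans = np.isnan(arr[-1, ...])
                                  ~~~^^^^^^^^^
IndexError: index -1 is out of bounds for axis 0 with size 0
```

View pics/w11.png

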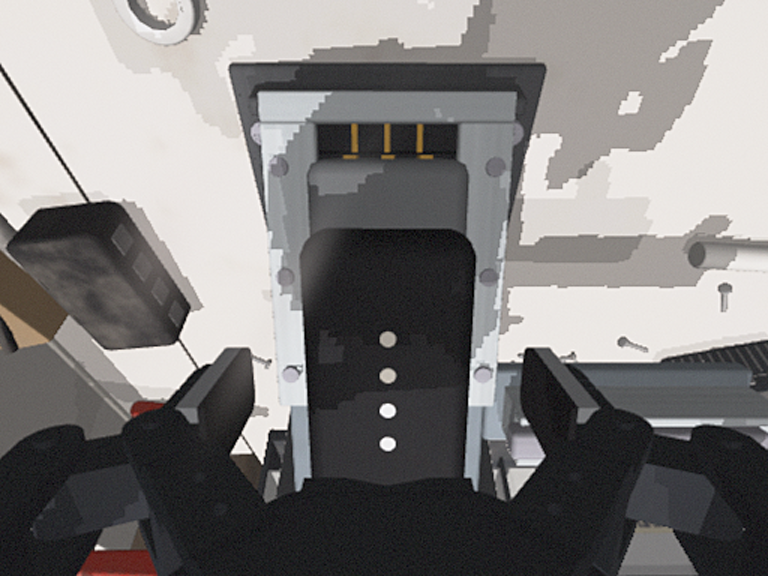

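Run:
```python
from h import *
s,f=pickle.load(open("w11.pkl","rb"));W=cloud(f);T=(W-O)@trackR(PSI)
for a,b in((70,80),(54,62),(3,8.5)):
    P=T[(T[...,2]>a)&(T[...,2]<b)&(abs(T[...,1])<24)&(T[...,0]<0)&(T[...,0]>-120)];print(a,len(P),np.percentile(P[:,0],[.5,99]) if len(P) else 0,P[:,2].mean() if len(P) else 0,np.percentile(P[:,1],[.5,99.5]) if len(P) else 0)
for v in range(70,180,8):print(v,T[v,258].round(1))
p,Q=pose(s); p1,R1=tgt(-30,0,110); rows(p,Q,p1,R1,5)
```

```text
70 17721 [-75.35688854  -9.6125517 ] 74.52889722161055 [-22.01826633  20.81735029]
54 4982 [-93.5255037  -75.38664768] 57.582337295153806 [-22.01452714  20.93665597]
3 1912 [-105.77014317  -94.05413873] 5.990265059565426 [-23.71016732  23.81113649]
70 [-110.7   -0.5   17.2]
78 [-107.    -0.5   16.2]
86 [-103.6   -0.5    5.7]
94 [-99.4  -0.5   5.6]
102 [-95.1  -0.5   8.7]
110 [-92.   -0.4  56.3]
118 [-89.   -0.4  57.8]
126 [-85.9  -0.4  57.8]
134 [-82.6  -0.4  57. ]
142 [-79.5  -0.4  57.8]
150 [-76.3  -0.4  58.1]
158 [-75.5  -0.4  71.5]
166 [-72.9  -0.4  73.6]
174 [-70.3  -0.4  74.8]
5 x [0.0006, -0.0216, -0.0001, 0.02, -0.02, -0.02]
```

Emit:
send_rows([
  [0.001,-0.022,0,0,0,0],
  [0.001,-0.022,0,0,0,0],
  [0.001,-0.022,0,0,0,0],
  [0.01,-0.01,0,0,0,0],
  [0.02,0,0,0,0,0],
  [0.02,0,0,0,0,0],
  [0.002,0,0,0,0,0],
  [0,0,0,0,0,0],
])

```text
clock: 12.35
eef_pos: [525.0, -228.2, 195.7]
tcp_rot: [-1.572, -0.521, -0.063]
contact_force: [-0.7, 0.5, 0.2]
opening: 0.997
```

Run:
```python
from h import *
from rig import r,imaging
s=r.sense();print(s["clock"],s["qpos"],s["contact_force"],intrack(s,np.zeros(3)))
f=imaging.grab_frame("wrist");crop(f,"pics/w12.png",0,0,512,384,1.5);pickle.dump((s,f),open("w12.pkl","wb"))
W=cloud(f);T=(W-O)@trackR(PSI)
m=(T[...,2]>56)&(T[...,2]<66)&(T[...,1]>60)&(T[...,1]<160)&(abs(T[...,0]-15)<30);P=T[m];print('knob',len(P),P.mean(0) if len(P) else 0)
P=T[(T[...,2]>70)&(T[...,2]<80)&(abs(T[...,1])<24)];print(np.percentile(P[:,0],[.5,99.5]))
```

```text
12.35 [-0.5528346   0.13484611  2.1386364   0.55376757  0.4595429  -2.50931859] [-0.74452316  0.50848615  0.17508362] (array([ 27.07039023,   0.83132826, 112.18734844]), array([-0.07632718,  0.12420148, -0.03303816]))
knob 483 [ 13.7783588  130.68554222  60.45931696]
[-74.7741611    2.81523883]
```

View pics/w12.png

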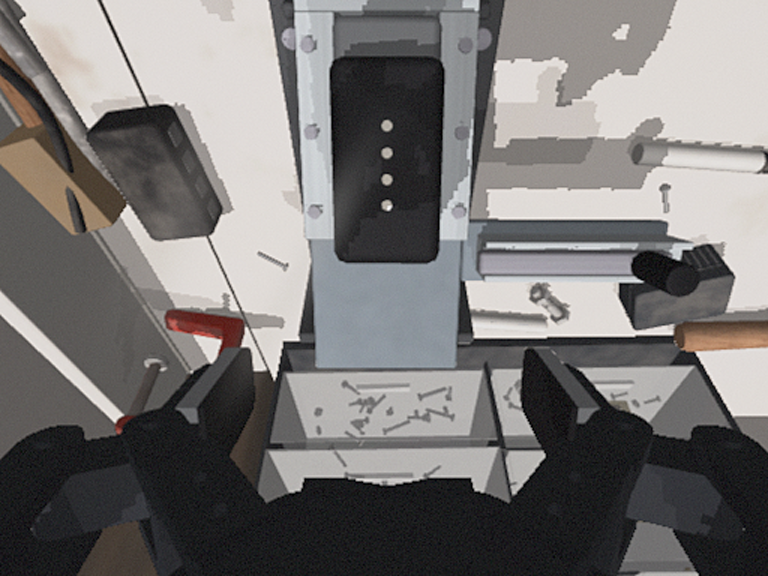

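Emit:
send_rows([
  [0,0,0,0,0,0],
  [0,0,0,0,0,0],
  [0,0,0,0,0,0],
  [0,0.015,0,0,0,0],
  [0,0.02,0,0,0,0],
  [0,0.02,0,0,0,0],
  [0,0.02,0,0,0,0],
  [0,0.01,0,0,0,0],
], gripper=0, squeeze=20)

```text
clock: 13.2
eef_pos: [567.3, -231.2, 120.6]
tcp_rot: [-1.571, -0.52, -0.065]
contact_force: [-0.4, -0.2, 0.4]
opening: 0.005
```

Emit:
send_rows([
  [-0.004,0,0,0,0,0],
  [-0.003,0,0,0,0,0],
  [0,0,0,0,0,0],
])

```text
clock: 13.5
eef_pos: [560.5, -230.9, 118.8]
tcp_rot: [-1.572, -0.521, -0.065]
contact_force: [0.7, 0.2, -0.9]
opening: -0.003
```

Run:
```python
from h import *
from rig import r,imaging
s=r.sense();print(s["clock"],s["qpos"],s["contact_force"],s["opening"],intrack(s,np.zeros(3)))
```

```text
13.5 [-0.51579327  0.31712387  2.13191129  0.8038919   0.3051305  -2.74849889] [ 0.73221878  0.22641035 -0.88078524] -0.003205970167253617 (array([19.51267701,  0.42108183, 27.78571358]), array([-0.10361211,  0.13152569, -0.10138967]))
```

Emit:
send_rows([
  [-0.001,0,0,0,0,0],
  [-0.001,0,0,0,0,0],
  [-0.001,0,0,0,0,0],
  [0,0,0,0,0,0],
])

```text
clock: 13.9
eef_pos: [558.9, -231.0, 117.6]
tcp_rot: [-1.572, -0.522, -0.064]
contact_force: [-0.0, -0.0, -0.3]
opening: 0.002
```

Emit:
send_rows([
  [-0.001,0,0,0,0,0],
  [-0.001,0,0,0,0,0],
  [0,0,0,0,0,0],
])

```text
clock: 14.2
eef_pos: [558.6, -231.5, 117.7]
tcp_rot: [-1.573, -0.525, -0.064]
contact_force: [4.6, 0.1, 6.1]
opening: 0.001
```

Emit:
send_rows([
  [-0.001,0,0,0,0,0],
  [-0.001,0,0,0,0,0],
  [0,0,0,0,0,0],
])

```text
clock: 14.5
eef_pos: [557.7, -232.0, 117.5]
tcp_rot: [-1.575, -0.526, -0.064]
contact_force: [6.6, 0.1, 7.7]
opening: -0.003
```

Run:
```python
from h import *
from rig import r,imaging
s=r.sense();print(s["clock"],s["contact_force"],intrack(s,np.zeros(3)))
```

```text
14.5 [6.55231881 0.123097   7.73239708] (array([16.48077739, -0.8687975 , 27.98288974]), array([-0.24776809, -0.15671212, -0.05750255]))
```

Emit:
send_rows([
  [0.004,0,0,0,0,0],
  [0.005,-0.01,0,0,0,0],
  [0,-0.03,0,0,0,0],
  [0,-0.03,0,0,0,0],
  [0,-0.015,0.01,0,0,0],
  [0,0,0.03,0,0,0],
  [0,0,0.035,0,0,0],
  [0,0,0.035,0,0,0],
])

```text
clock: 15.3
eef_pos: [527.3, -117.6, 193.2]
tcp_rot: [-1.572, -0.521, -0.066]
contact_force: [0.8, -0.6, -0.5]
opening: 0.001
```

Emit:
send_rows([
  [0,0,0.035,0,0,0],
  [0,0,0.03,0,0,0],
  [0,0,0.01,0,0,0],
  [0,0,0,0,0,0],
  [0,0,0,0,0,0],
])

```text
clock: 15.8
eef_pos: [532.5, -43.6, 192.9]
tcp_rot: [-1.572, -0.521, -0.063]
contact_force: [-0.5, 0.1, -0.7]
opening: 0.001
```

Run:
```python
from h import *
from rig import r,imaging
s=r.sense();print(s["clock"],s["qpos"],s["contact_force"],intrack(s,np.zeros(3)))
f=imaging.grab_frame("wrist");crop(f,"pics/w13.png",0,0,512,384,1.5);pickle.dump((s,f),open("w13.pkl","wb"))
W=cloud(f);T=(W-O)@trackR(PSI)
m=(T[...,2]>35)&(T[...,2]<66)&(T[...,1]>60)&(T[...,1]<160)&(abs(T[...,0]-15)<30);P=T[m];print('knob',len(P),P.min(0),P.max(0),P.mean(0) if len(P) else 0)
p,Q=pose(s); p1,R1=tgt(15,185,45,np.zeros(3)); rows(p,Q,p1,R1,4)
```

```text
15.8 [-0.09316639  0.05624044  2.23781382  0.04195211  0.32718949 -1.63636235] [-0.53962423  0.14435362 -0.68174268] (array([ 22.13895794, 185.55181807, 111.85030644]), array([-0.09243619,  0.16189202, -0.02723007]))
knob 621 [  6.39406218 124.93991021  35.04722777] [ 22.34814187 140.5316715   62.89773596] [ 12.56327709 134.10708799  56.01382286]
4 x [-0.0018, 0.0167, -0.0001, 0.02, -0.01, -0.04]
```

View pics/w13.png

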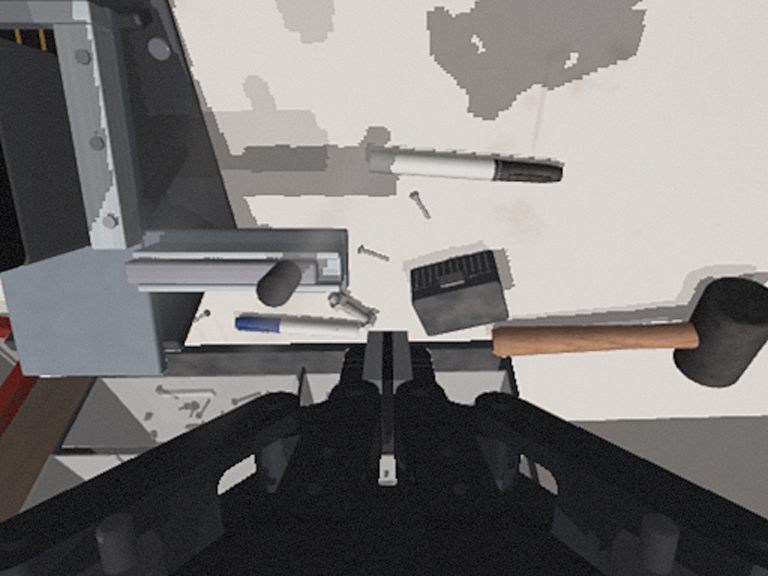

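Emit:
send_rows([
  [-0.0018,0.017,0,0,0,0],
  [-0.0018,0.017,0,0,0,0],
  [-0.0018,0.017,0,0,0,0],
  [-0.0018,0.016,0,0,0,0],
  [0,0,-0.01,0,0,0],
  [0,0,-0.01,0,0,0],
  [0,0,0,0,0,0],
])

```text
clock: 16.55
eef_pos: [558.4, -67.3, 131.2]
tcp_rot: [-1.572, -0.521, -0.067]
contact_force: [-0.7, -0.2, -0.4]
opening: 0.003
```

Run:
```python
from h import *
from rig import r,imaging
s=r.sense();print(s["clock"],s["contact_force"],intrack(s,np.zeros(3)))
f=imaging.grab_frame("wrist");crop(f,"pics/w14.png",0,0,512,384,1.2)
```

```text
16.55 [-0.7050098  -0.23054931 -0.43347012] (array([ 14.97183085, 163.51774957,  44.73007595]), array([-0.18605331,  0.15066334, -0.23171255]))
```

View pics/w14.png

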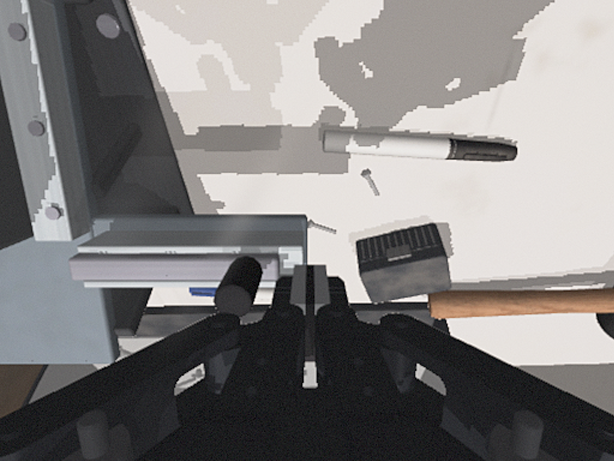

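Emit:
send_rows([
  [0,0,-0.007,0,0,0],
  [0,0,-0.007,0,0,0],
  [0,0,-0.007,0,0,0],
  [0,0,-0.007,0,0,0],
  [0,0,-0.007,0,0,0],
  [0,0,-0.007,0,0,0],
  [0,0,-0.007,0,0,0],
  [0,0,-0.004,0,0,0],
])

```text
clock: 17.4
eef_pos: [555.0, -118.7, 131.7]
tcp_rot: [-1.572, -0.521, -0.065]
contact_force: [1.3, 0.9, -0.3]
opening: -0.002
```

Run:
```python
from h import *
from rig import r,imaging
s=r.sense();print(s["clock"],s["contact_force"],intrack(s,np.zeros(3)),s["qpos"])
f=imaging.grab_frame("wrist");crop(f,"pics/w15.png",0,0,512,384,1.2)
```

```text
17.4 [ 1.30798537  0.88432202 -0.26828915] (array([ 15.02721169, 112.05634397,  45.21156742]), array([-0.11321875,  0.13322221, -0.11916066])) [-0.27570436  0.23006256  2.22084473  0.5283263   0.20634354 -2.27300733]
```

View pics/w15.png

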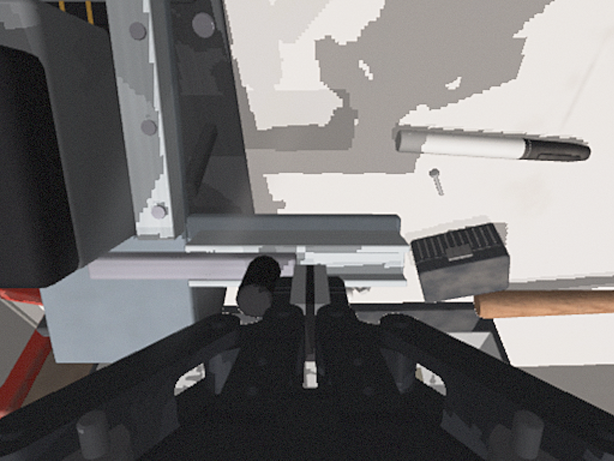

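Emit:
send_rows([
  [0,0,-0.004,0,0,0],
  [0,0,-0.003,0,0,0],
  [0,0,-0.003,0,0,0],
  [0,0,0,0,0,0],
])

```text
clock: 17.85
eef_pos: [554.5, -128.6, 131.7]
tcp_rot: [-1.572, -0.522, -0.065]
contact_force: [-0.3, -0.3, 0.6]
opening: 0.003
```

Emit:
send_rows([
  [0,0,-0.003,0,0,0],
  [0,0,-0.002,0,0,0],
  [0,0,0,0,0,0],
])

```text
clock: 18.15
eef_pos: [554.1, -133.5, 131.6]
tcp_rot: [-1.572, -0.522, -0.065]
contact_force: [0.7, 0.4, -0.4]
opening: -0.002
```

Emit:
send_rows([
  [0,0,-0.002,0,0,0],
  [0,0,-0.001,0,0,0],
  [0,0,0,0,0,0],
])

```text
clock: 18.45
eef_pos: [553.9, -134.8, 131.6]
tcp_rot: [-1.569, -0.52, -0.064]
contact_force: [2.9, 11.8, 2.4]
opening: -0.003
```

Run:
```python
from h import *
from rig import r,imaging
s=r.sense();print(s["clock"],s["contact_force"],intrack(s,np.zeros(3)),s["qpos"])
f=imaging.grab_frame("wrist");crop(f,"pics/w16.png",0,0,512,384,1.2)
W=cloud(f);T=(W-O)@trackR(PSI)
m=(T[...,2]>21)&(T[...,2]<28)&(T[...,1]>-60)&(T[...,1]<48)&(T[...,0]>8)&(T[...,0]<22);P=T[m];print('bolt?',len(P),np.percentile(P[:,1],[1,50]) if len(P) else 0)
m=(T[...,2]>27)&(T[...,2]<33)&(T[...,1]>-60)&(T[...,1]<48)&(T[...,0]>8)&(T[...,0]<22);P=T[m];print('bolt top',len(P),np.percentile(P[:,1],[1,50]) if len(P) else 0)
```

```text
18.45 [ 2.8713534  11.84087396  2.44256694] (array([14.901652  , 95.89643378, 45.19139783]), array([ 0.05897688,  0.19552604, -0.05281286])) [-0.31723622  0.23532372  2.21264606  0.5980662   0.22585414 -2.37798428]
bolt? 285 [ 3.55227757 30.4979403 ]
bolt top 1462 [ 0.57415311 26.87944149]
```

View pics/w16.png

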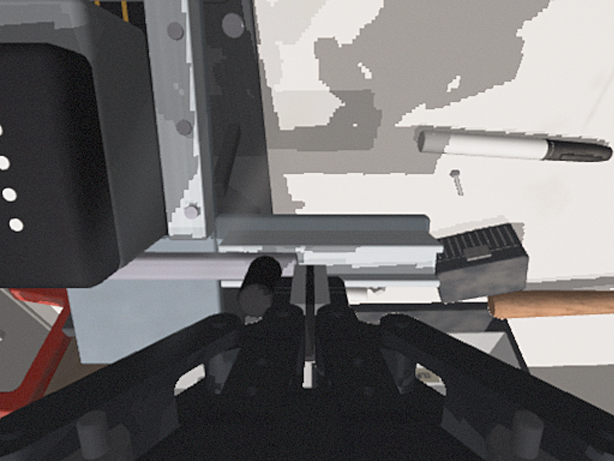

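Emit:
send_rows([
  [0,0,-0.001,0,0,0],
  [0,0,0,0,0,0],
])

```text
clock: 18.7
eef_pos: [553.8, -135.0, 131.6]
tcp_rot: [-1.568, -0.52, -0.063]
contact_force: [3.3, 17.9, 4.1]
opening: -0.004
```

Emit:
send_rows([
  [0,0,0.008,0,0,0],
  [0,0,0.02,0,0,0],
  [0,0,0.02,0,0,0],
  [0,-0.03,0.01,0,0,0],
  [0,-0.04,0,0,0,0],
  [0,-0.04,0,0,0,0],
  [0,-0.02,-0.03,0,0,0],
  [0,0,-0.04,0,0,0],
])

```text
clock: 19.5
eef_pos: [489.1, -144.7, 248.1]
tcp_rot: [-1.574, -0.528, -0.06]
contact_force: [1.0, 0.8, 0.1]
opening: -0.002
```

Emit:
send_rows([
  [0,0,-0.03,0,0,0],
  [0.01,0,0,0,0,0],
  [0,0,0,0,0,0],
  [0,0,0,0,0,0],
])

```text
clock: 19.9
eef_pos: [495.2, -174.8, 249.1]
tcp_rot: [-1.572, -0.521, -0.064]
contact_force: [0.1, 0.4, -0.4]
opening: 0.004
```

Run:
```python
from h import *
from rig import r,imaging
s=r.sense();print(s["clock"],s["contact_force"],intrack(s,np.zeros(3)),s["qpos"])
d={n:imaging.grab_frame(n) for n in("wrist","scene","top")}
crop(d["wrist"],"pics/w17.png",0,0,512,384,1.5);crop(d["scene"],"pics/s17.png",100,90,400,315,2.6);crop(d["top"],"pics/t17.png",100,100,400,300,2.6)
f=d["wrist"];W=cloud(f);T=(W-O)@trackR(PSI)
P=T[(T[...,2]>27)&(T[...,2]<33)&(abs(T[...,1])<48)&(T[...,0]>8)&(T[...,0]<22)];print('bolt top',len(P),np.percentile(P[:,1],[1,50]) if len(P) else 0)
P=T[(T[...,2]>50)&(T[...,2]<66)&(T[...,1]>55)&(T[...,1]<100)&(abs(T[...,0]-15)<30)];print('knob',len(P),P.min(0),P.max(0))
for a,b in((70,80),(54,62)):
    P=T[(T[...,2]>a)&(T[...,2]<b)&(abs(T[...,1])<24)&(T[...,0]<30)&(T[...,0]>-120)];print(a,len(P),np.percentile(P[:,0],[.5,99.5]),P[:,2].mean(),np.percentile(P[:,1],[.5,99.5]))
```

```text
19.9 [ 0.07594948  0.41874435 -0.40333054] (array([ 25.12602653,  52.28856459, 175.01982933]), array([-0.07733124,  0.14501645, -0.05747325])) [-0.47059257 -0.03753327  2.17665216  0.38456737  0.55024649 -2.26035091]
bolt top 608 [-10.37104901  22.59030991]
knob 275 [ 6.20878224 65.75675378 50.32455981] [21.46154424 81.29534897 63.30397401]
70 5511 [-74.81199653   3.20200552] 74.45191014883612 [-21.73955382  21.02785284]
54 1229 [-93.51241931  -2.75842236] 57.493822943942114 [-21.76597088  21.40926643]
```

View pics/w17.png

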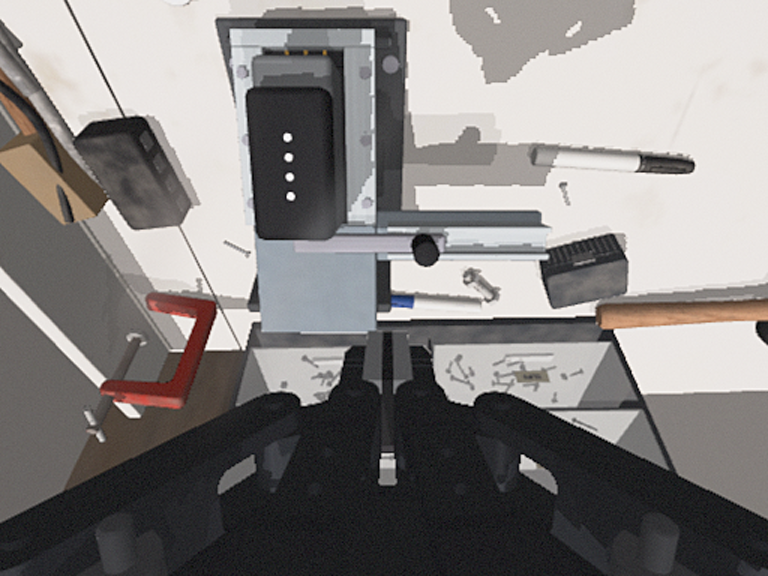

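View pics/t17.png

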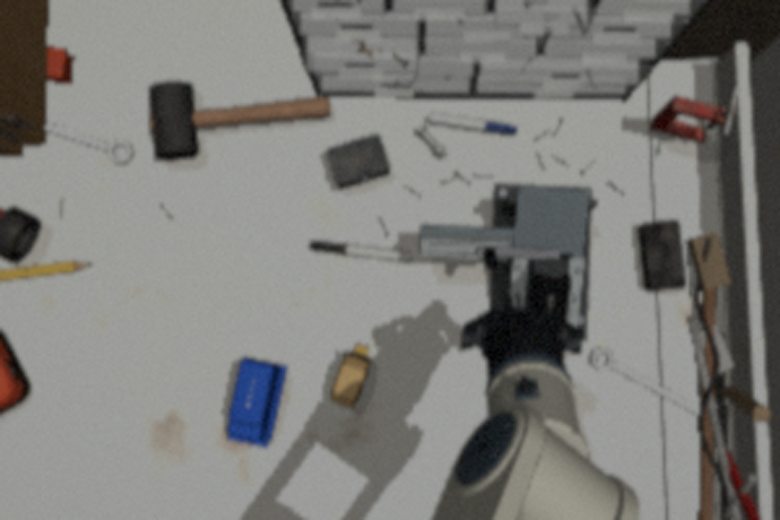

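Run:
```python
from rig import r
print(r.sign_off())
```

```text
the job is handed in; nothing more can be done
None
```

The pack is fully home in the sloped dock, the keeper bolt is across behind it, and the job is handed in at about 20 s of the 58 s.

**What I did:** I gripped the pack across its body, lined it up with the lips using the wrist camera, and slid it in nose first. About 14 mm short of home, joint 6 came to the edge of its range (-3.016 against 3.02 rad). The wrist force there rose to about 35 N, with the foot pressed up under the lips. I backed off, levelled the pack and let go, and it slid the rest of the way by itself. I then pushed its tail with shut fingers at about 10 N to make sure, pushed the knob until the bolt met its end stop at about 18 N, and backed away.

**Last checks:**

| Check | Measured | Expected |
|---|---|---|
| Pack step edges, x of track | -74.8 and -93.5 mm | -75 and -93 mm |
| Pack step and top, z of track | 57.5 and 74.5 mm | 58 and 75 mm |
| Nose, x of track (before the bolt was pushed) | -105.8 mm | -105 mm |
| Bolt tip, y of track | -10.4 mm | about -10 mm |
| Knob centre, y of track | about 74 mm | 75 mm |
| Wrist force | about 0 N | 0 N |

The knob and bolt-tip readings include a sideways offset of about 1 mm in the wrist camera. In the last top picture the other things on the bench, including the blue look-alike, look unmoved; I did not measure their positions.

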